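# Load a power brick into the test bay through its swing gate

## Task

Load the black power brick into the test bay: lay it flat on the bay's open entry plate, lengthwise in front of the still shut gate, and let go of it. Then push it from behind, low down, through the self-closing swing gate and on until it is fully home against the sprung stop at the far end, press it there with about 10 N (never over 20 N) for half a second, and draw the fingers out gently so that the brick stays against the stop and the gate swings shut behind it. Leave the heat sink, solder spool and marker where they are.

Things in the scene. Friction and masses are not known exactly. Their poses are not given: they have to be found in the camera images.
- brick_centre (a point): Centre of the loose black power brick, a plain box 48 x 108 x 30 mm (0.17 to 0.31 kg) that lies flat on the desk on its 48 x 108 face; this point is half-way up, 15 mm above its underside. Its y axis runs along the 108 mm length, x across the 48 mm width, z up. Both ends are alike.
- power_brick: The same power brick; origin at the centre of its underside, axes as for brick_centre.
- test_bay: Fixed test bay: a lane, open at the top, on a 4 mm thick aluminium plate 425 x 100 mm (x = -160 to 265 mm). Origin: mid-lane in the plane of the shut gate, at desk height (plate's underside). x: along the lane, the way the brick is pushed; y: left of that; z up. Walls end 36 mm above the desk.
- entry (a point): Mid-lane point on the plate's top (4 mm over the desk) 95 mm before the gate plane (x = -95 mm of the bay; same axes). From x = -160 to -60 mm the plate is bare, no walls. From -60 to -30 mm the mouth narrows from 76 to 52 mm wide; from -30 mm on the lane is 52 mm wide (y = -26 to +26 mm), but from 0 to 62 mm it widens to y = +37 mm as a pocket for the open gate.
- stop_zone (a point): Mid-lane point on the plate's top at x = 177 mm of the bay, fixed. The stop's rubber pad (44 wide, 24 mm high) faces the gate. Its carriage is clamped anew each time: the unpressed pad face lies 0 to 36 mm beyond this point, not measured. The pad gives 1 mm per 2.5 N, bottoms at 9 mm (22 N), springs back when released. With the brick home its rear end is at x = 69 to 105 mm.
- gate (a joint): Angle of the swing gate, rad: 0 shut, 1.6 fully open. Steel leaf 55 mm wide, 4 mm thick, from 6 to 36 mm above the desk, on an upright hinge at x = 0, y = +31 mm of the bay. Opens only towards the stop (+x); takes 0.4 N at its free edge to start, 1.5 N when wide open; springs shut by itself. It sweeps the lane up to x = 57 mm and shuts only when that is clear.
- heat_sink: Loose bystander: finned heat sink 40 x 40 x 26 mm, between the keyboard and the bay; origin at the centre of its underside.
- solder_spool: Loose bystander: spool of solder wire, 52 mm across, 40 mm high, standing beyond the bay; origin at the centre of its underside.
- marker_blue: Loose bystander: marker pen 139 mm long, 20 mm thick, lying beyond the bay; origin at the centre of its underside.

How it is judged:
By the outcome, as a careful person would: the job done as asked, in the order asked, and still so for the second after the job is handed in, with the robot touching nothing.
It also fails if it takes over 72 s, if anything falls off the work surface, if the arm or the gripper's body presses on something with over 40 N, if the wrist force passes 120 N, or if a joint passes its speed limit or range.

## Robot

A 7-joint arm with a two-finger parallel gripper is mounted at the origin on a cart in front of the work surface, level with it; the furniture and walls round the work are solid. World frame = base frame: x ahead of the robot, y to its left, z up, the work surface at z = 0. Lengths are in m, angles in rad, forces in N, time in s.
With the tool pointing down it reaches from about 0.4 to 0.85 m from the base axis. Payload 10.4 kg.
Tool frame: the origin (TCP) lies midway between the tips of the shut fingers; the grasp point (between the pads) lies 19 mm behind it; x points along the fingers, z is the direction in which the jaws open and shut, and the axes are right-handed (so a half turn about x gives the same grasp; the last joint's range is limited). The gripper opens to 87 mm and grips with 3 to 60 N. Pads are 19 mm wide; open, the fingers measure 117 mm over their backs; the gripper's body (75 mm by 190 mm) begins 51 mm behind the grasp point.
Start: joints at [1.239, 0.332, -0.065, 1.46, 0.022, 1.35, -0.088], TCP at [0.19, -0.595, 0.223] pointing down, gripper open.
Joint ranges: [-2.6, 2.6], [-0.5, 2.12], [-1.47, 1.34], [0.16, 2.42], [-1.27, 4.41], [0.06, 2.06], [-2.6, 2.6]. Speed limits (rad/s): [2.22, 2.22, 2.79, 2.79, 3.14, 3.14, 3.14].

## Interface

Orientations are given as a unit quaternion [x, y, z, w].
In Python, from bench import read_state, camera, camera_params, close_job gives the robot as it stands.
- The arm moves only by the tool arm_command, never from a script. Its argument "targets" is a list of rows, each a list of 7 numbers: the closure in counts, from 0 (fully open) to 255 (shut), then the shift along the tool's x, y, z in mm, then the turn, a rotation vector about the tool's x, y, z in rad. A call has 1 to 10 rows; each row is the pose to reach, as a shift and turn from the pose commanded when the call began, along the tool's axes at that moment; what a row does not reach only later rows make up. A row lasts 1/10 s, in which the tool goes at most 50 mm and 8.59 degrees, less where a joint would pass 70% of its speed; a pose out of reach is approached as far as the arm can. A call with a gripper value outside its range is refused whole. The fingers move at their own pace and stop on an object; "newtons" is the grip in N (left out, the last holds). Time passes only in rows, so rows that repeat a pose let the fingers close. It gives the time, the measured TCP pose, the force and the opening at its end, in the units of the state.
- read_state(): the state, without advancing time (a new reading comes with each control period).
- camera(name): name is "scene" or "top" or "wrist"; returns the picture (420x560x3 uint8, red, green, blue); there is no depth.
- camera_params(name): a dict with "intrinsics" (3x3 intrinsics, pixels), "xyz" and "orientation" of the camera in the world; the wrist camera has in their place "mount" (4x4, takes a point from camera to tool coordinates, whose origin is the TCP and whose axes are the tool frame's). Camera axes: x right, y down, z forward; pixel columns grow to the right and rows downward; lengths in m; the calibration is good to about 2 mm. A picture is of the moment at which its call begins: read the wrist's pose just before it. camera_params takes no time and is no camera call.
- close_job(): hands the job in, once; it reports no verdict.
The state is a dict: "time": time; "joint_positions": joint angles; "joint_vel": joint speeds; "joint_torque": joint torques, N m; "ee_pos": TCP position; "eef_rot": TCP orientation; "ft_force": force on the tool from outside, world axes, zero at the start; "torque": the same for the moment, N m; "width": finger opening in m.
Only numpy, scipy, OpenCV 4.12 (cv2) and the standard library are available. Lean on these libraries where they do the work, as an engineer would, in place of code of your own. Each camera call takes 0.05 s, during which the arm holds its last target.

## Working session

There is one attempt and no reset: what is moved stays moved. The work goes in short steps, Python scripts to look and compute and a tool call to move; the robot and the scene stay as the last step left them, time stands still between calls to the robot, and variables do not carry over. Pictures are saved under pics/ and viewed, and the job is handed in when it is done.

Besides the shell and the picture viewer there is one more tool, called after "Emit:" by a JSON object that holds its "fn" and its "kwargs". arm_command: Moves the arm, as the interface text tells. Its arguments: {"type":"object","properties":{"targets":{"type":"array"},"newtons":{"type":"number"}},"required":["targets"]}

```bash
ls; mkdir -p pics
python3 - <<'E'
from bench import *
import cv2
s=read_state()
for k,v in s.items(): print(k,v)
for n in("scene","top","wrist"):
    p=camera_params(n); print(n,p)
    cv2.imwrite(f"pics/{n}0.png",camera(n)[:,:,::-1])
E
```

```text
pics
time 0.0
joint_positions [ 1.2394196   0.33283353 -0.0646789   1.46095924  0.02162855  1.34989883
 -0.08850143]
joint_vel [ 1.22814898e-03  4.49684433e-04 -9.18673254e-05  8.93997749e-04
 -9.79297356e-04  1.58588033e-04  9.19652612e-04]
joint_torque [-4.63382603e-04 -6.23257971e+01  2.42952886e-02 -3.89890766e+01
 -6.14899141e-02  3.99328151e-02  1.22883571e-04]
ee_pos [ 0.18978619 -0.59507512  0.22176928]
eef_rot [ 0.41742601  0.57136253 -0.41690022  0.57052133]
ft_force [ 0.66878931 -0.12203046  0.61393533]
torque [-0.03461011 -0.01833129  0.02747132]
width 0.08697997891164012
scene {'intrinsics': array([[388.28791871,   0.        , 280.72711228],
       [  0.        , 388.28791871, 209.97903017],
       [  0.        ,   0.        ,   1.        ]]), 'xyz': array([0.12571885, 0.37899253, 0.77986813]), 'orientation': array([-0.38756274,  0.85998791, -0.30337812,  0.13482445])}
top {'intrinsics': array([[423.91359546,   0.        , 275.41863929],
       [  0.        , 423.91359546, 207.58468973],
       [  0.        ,   0.        ,   1.        ]]), 'xyz': array([ 0.39241752, -0.03504963,  1.07318879]), 'orientation': array([-0.7030892 ,  0.70622921, -0.06224118,  0.05506286])}
wrist {'intrinsics': array([[299.97592083,   0.        , 281.16632324],
       [  0.        , 299.97592083, 210.74293717],
       [  0.        ,   0.        ,   1.        ]]), 'mount': array([[ 7.30789362e-05, -2.57995382e-01,  9.66146147e-01,
        -1.63652128e-01],
       [ 1.01859009e-03, -9.66145629e-01, -2.57995321e-01,
         7.04137043e-02],
       [ 9.99999479e-01,  1.00296091e-03,  1.92186644e-04,
        -6.11980208e-04],
       [ 0.00000000e+00,  0.00000000e+00,  0.00000000e+00,
         1.00000000e+00]])}
```

View pics/top0.png

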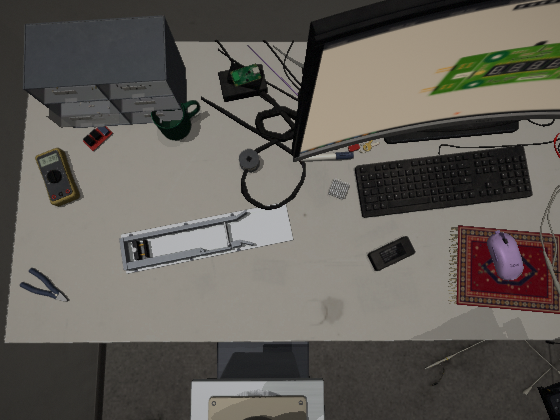

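View pics/scene0.png

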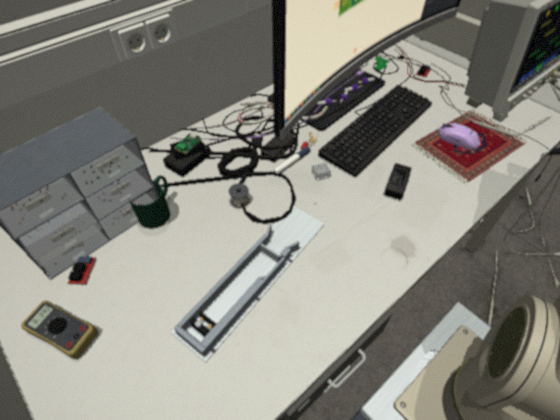

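View pics/wrist0.png

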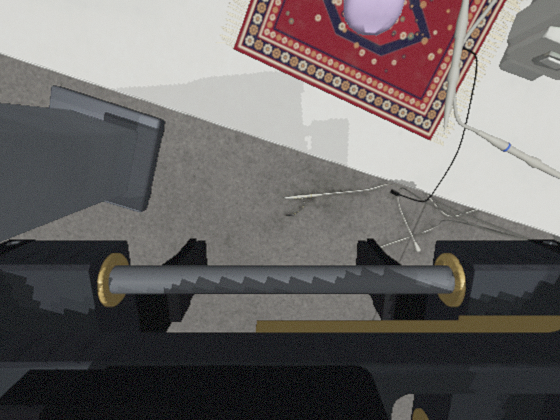

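```bash
cat > h.py <<'E'
import numpy as np,cv2
from scipy.spatial.transform import Rotation as R
from bench import *
def cam(n):
    p=camera_params(n)
    if n=="wrist":
        s=read_state();T=np.eye(4);T[:3,:3]=R.from_quat(s["eef_rot"]).as_matrix();T[:3,3]=s["ee_pos"]
        T=T@np.array(p["mount"]);return p["intrinsics"],T[:3,3],T[:3,:3]
    return p["intrinsics"],p["xyz"],R.from_quat(p["orientation"]).as_matrix()
def ray(c,uv,z):
    K,o,M=c;uv=np.atleast_2d(uv).astype(float)
    d=np.c_[uv,np.ones(len(uv))]@np.linalg.inv(K).T@M.T
    return o+d*((z-o[2])/d[:,2])[:,None]
def proj(c,P):
    K,o,M=c;q=(np.atleast_2d(P)-o)@M@K.T;return q[:,:2]/q[:,2:]
E
python3 - <<'E'
from h import *
im=cv2.imread("pics/top0.png")
cv2.imwrite("pics/t_bay.png",cv2.resize(im[195:285,110:310],None,fx=4,fy=4,interpolation=cv2.INTER_CUBIC))
cv2.imwrite("pics/t_brick.png",cv2.resize(im[215:290,340:440],None,fx=6,fy=6,interpolation=cv2.INTER_CUBIC))
im2=cv2.imread("pics/scene0.png")
cv2.imwrite("pics/s_bay.png",cv2.resize(im2[200:365,165:335],None,fx=3.5,fy=3.5,interpolation=cv2.INTER_CUBIC))
c=cam("top")
m=((cv2.cvtColor(im,cv2.COLOR_BGR2GRAY)<75)*255).astype(np.uint8); m[:,:355]=0;m[:,425:]=0;m[:225]=0;m[285:]=0
cs,_=cv2.findContours(m,cv2.RETR_EXTERNAL,cv2.CHAIN_APPROX_NONE)
k=max(cs,key=cv2.contourArea);print(cv2.contourArea(k))
for z in(0.03,0.015):
    P=ray(c,k[:,0],z);r=cv2.minAreaRect((P[:,:2]*1000).astype(np.float32));print(z,r,cv2.boxPoints(r))
E
```

```text
859.5
0.03 ((452.8831787109375, -328.87261962890625), (49.97563552856445, 112.21707153320312), 24.68431854248047) [[ 406.74673 -288.3265 ]
 [ 453.61063 -390.28946]
 [ 499.01962 -369.41873]
 [ 452.15573 -267.45578]]
0.015 ((453.75262451171875, -333.0975036621094), (50.69423294067383, 113.83064270019531), 24.684301376342773) [[ 406.9528  -291.96838]
 [ 454.4905  -395.39746]
 [ 500.55246 -374.22662]
 [ 453.01474 -270.79755]]
```

View pics/t_bay.png

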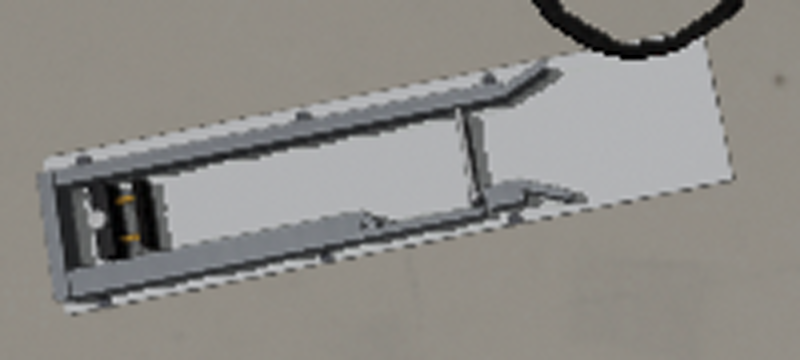

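View pics/t_brick.png

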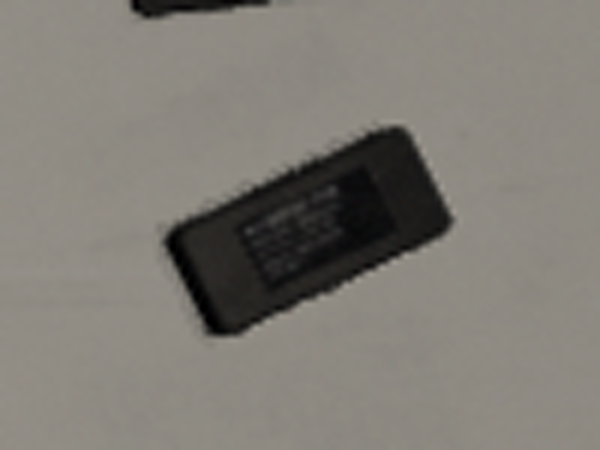

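View pics/s_bay.png

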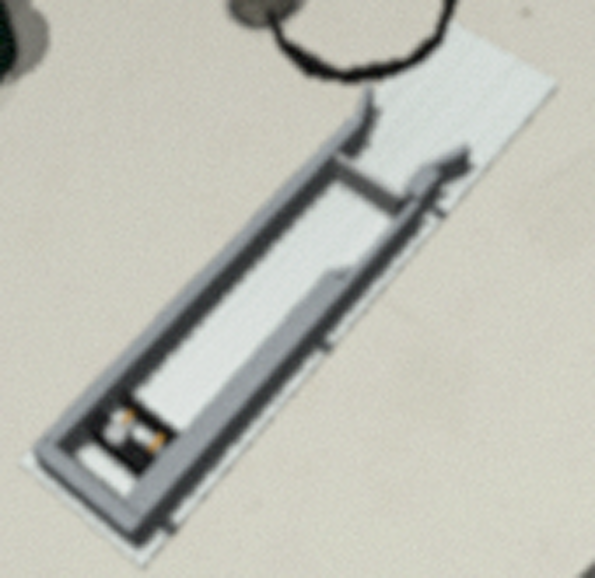

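Run:
```python
from h import *
c=cam("top")
def z4(a):return (np.array(a)+.5)/4-.5+np.array([110,195])
Q=ray(c,z4([(735,180),(70,315),(42,158),(705,38)]),.004)*1000
print(Q.round(1))
for i in range(4): print(np.linalg.norm(Q[i]-Q[i-1]).round(1))
ux=(Q[1]-Q[0]+Q[2]-Q[3]);ux/=np.linalg.norm(ux);uy=np.cross([0,0,1],ux)
print("yaw",np.arctan2(ux[1],ux[0]), np.degrees(np.arctan2(ux[1],ux[0])))
O=Q.mean(0)-52.5*ux; O[2]=0;print("origin",O)
G=ray(c,z4([(461,110),(487,206)]),.036)*1000
for g in G:print("gate",(g-O)@ux,(g-O)@uy)
P=ray(c,z4([(150,182),(165,250),(170,245)]),.028)*1000
for g in P:print("pad",(g-O)@ux,(g-O)@uy)
# other view check
s=cam("scene")
def s4(a):return (np.array(a)+.5)/3.5-.5+np.array([165,200])
Qs=ray(s,s4([(558,83),(142,566),(22,462),(457,25)]),.004)*1000;print(Qs.round(1))
print([((q-O)@ux,(q-O)@uy) for q in Qs])
# brick in scene
im=cv2.imread("pics/scene0.png")
cv2.imwrite("pics/s_brick.png",cv2.resize(im[150:210,365:435],None,fx=8,fy=8,interpolation=cv2.INTER_CUBIC))
# bystander check: cable
```

```text
[[489.4 -91.4   4. ]
 [407.2 322.9   4. ]
 [505.2 345.6   4. ]
 [580.5 -73.3   4. ]]
92.9
422.3
100.5
425.6
yaw 1.757612879310423 100.70380000232377
origin [505.33135031  74.3790448    0.        ]
gate -0.4535036432742053 -25.415840118363846
gate -5.881904743080328 35.79217356880178
pad 195.53793902088813 -18.864122006334394
pad 192.46740452956018 24.113888976787205
pad 189.03788546918545 21.681426772318236
[[487.  -89.1   4. ]
 [404.5 325.4   4. ]
 [500.1 343.9   4. ]
 [573.7 -71.4   4. ]]
[(np.float64(-157.18438496006235), np.float64(48.383619245904846)), (np.float64(265.37437338169036), np.float64(52.47628704744686)), (np.float64(265.8253574673753), np.float64(-44.96845659842481)), (np.float64(-155.92915092912122), np.float64(-40.14779828404389))]
```

View pics/s_brick.png

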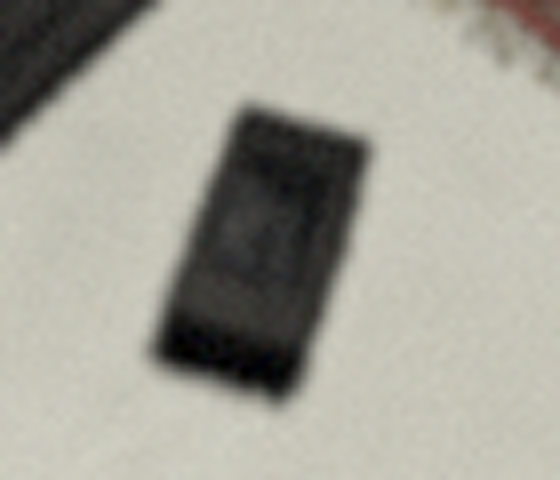

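```bash
cat >> h.py <<'E'
def goal(xyz,jaw_deg):
    """tool x down, tool z (jaw axis) along world yaw jaw_deg (mod 180); prints shift, turn in present tool axes"""
    s=read_state();M=R.from_quat(s["eef_rot"])
    best=None
    for a in(jaw_deg,jaw_deg+180):
        a=np.radians(a);z=np.array([np.cos(a),np.sin(a),0]);x=np.array([0,0,-1.]);y=np.cross(z,x)
        G=R.from_matrix(np.c_[x,y,z]);r=(M.inv()*G).as_rotvec()
        if best is None or np.linalg.norm(r)<np.linalg.norm(best):best=r
    d=M.as_matrix().T@(np.array(xyz)-s["ee_pos"])*1000
    print("t",s["time"],"ee",s["ee_pos"].round(4),"jaw",np.degrees(np.arctan2(M.as_matrix()[1,2],M.as_matrix()[0,2])).round(2),"axes\n",M.as_matrix().round(3),"\nshift mm",d.round(1),"turn",best.round(4),"F",s["ft_force"].round(2),"w",s["width"],"q7",s["joint_positions"].round(2))
E
python3 - <<'E'
from h import *
goal([.4535,-.331,.17],24.7)
E
```

```text
t 0.15 ee [ 0.1899 -0.5952  0.222 ] jaw -72.3 axes
 [[-0.     0.953  0.304]
 [ 0.001  0.304 -0.953]
 [-1.    -0.    -0.001]] 
shift mm [  52.1  331.4 -171.5] turn [ 1.4486e+00 -8.0000e-04  8.0000e-04] F [-1.05  0.3   0.1 ] w 0.0874213221940427 q7 [ 1.24  0.33 -0.06  1.46  0.02  1.35 -0.09]
```

Emit:
{"fn": "arm_command", "kwargs": {"targets": [[0,0,33,-17,-0.145,0,0],[0,0,66,-34,-0.29,0,0],[0,5,99,-51,-0.435,0,0],[0,10,132,-68,-0.58,0,0],[0,15,165,-85,-0.725,0,0],[0,20,198,-102,-0.87,0,0],[0,25,231,-119,-1.015,0,0],[0,30,264,-136,-1.16,0,0],[0,35,297,-153,-1.305,0,0],[0,40,331,-171,-1.45,0,0]], "newtons": 25}}

```text
time: 1.15
ee_pos: [0.454, -0.3309, 0.1822]
eef_rot: [-0.068, 0.704, 0.068, 0.704]
ft_force: [1.0, -1.1, -1.3]
width: 0.0871
```

Emit:
{"fn": "arm_command", "kwargs": {"targets": [[0,0,0,0,-0.12,0,0],[0,0,0,0,-0.242,0,0],[0,0,0,0,-0.242,0,0],[0,0,0,0,-0.242,0,0]]}}

```text
time: 1.55
ee_pos: [0.4531, -0.3321, 0.1824]
eef_rot: [-0.149, 0.691, 0.15, 0.691]
ft_force: [0.2, -0.1, 0.3]
width: 0.0873
```

Run:
```python
from h import *
goal([.4535,-.331,.17],24.7)
np.save("c1.npy",np.array(cam("wrist"),dtype=object),allow_pickle=True)
im=camera("wrist")[:,:,::-1];cv2.imwrite("pics/w1.png",im)
```

```text
t 1.55 ee [ 0.4531 -0.3321  0.1824] jaw 24.41 axes
 [[-0.    -0.413  0.911]
 [ 0.     0.911  0.413]
 [-1.     0.    -0.   ]] 
shift mm [12.4  0.8  0.8] turn [-0.0051 -0.0001 -0.0002] F [ 0.2  -0.09  0.29] w 0.08731032699449688 q7 [ 0.96  0.26 -0.48  1.67  0.12  1.25  0.88]Traceback (most recent call last):
  File "<stdin>", line 3, in <module>
ValueError: could not broadcast input array from shape (3,3) into shape (3,)
```

Run:
```python
from h import *
import pickle
pickle.dump(cam("wrist"),open("c1.pkl","wb"))
im=camera("wrist")[:,:,::-1];cv2.imwrite("pics/w1.png",im)
```

```text
(no output)
```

View pics/w1.png

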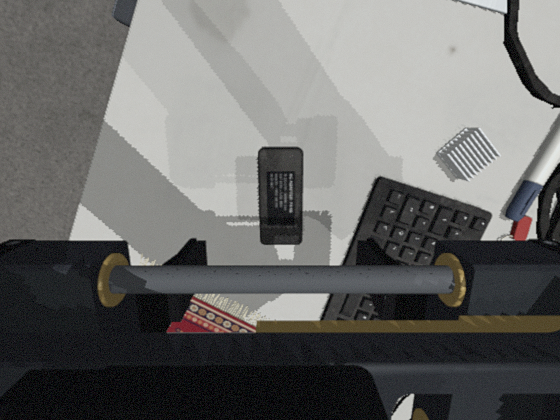

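Run:
```python
from h import *
import pickle
c=pickle.load(open("c1.pkl","rb"))
im=cv2.imread("pics/w1.png")
g=cv2.cvtColor(im,cv2.COLOR_BGR2GRAY)
m=((g<75)*255).astype(np.uint8); m[:,:245]=0;m[:,315:]=0;m[:130]=0;m[255:]=0
m=cv2.morphologyEx(m,cv2.MORPH_OPEN,np.ones((5,5)))
cs,_=cv2.findContours(m,cv2.RETR_EXTERNAL,cv2.CHAIN_APPROX_NONE)
k=max(cs,key=cv2.contourArea);print(cv2.boundingRect(k))
P=ray(c,k[:,0],.03);r=cv2.minAreaRect((P[:,:2]*1000).astype(np.float32));print(r,cv2.boxPoints(r))
goal([.4535,-.331,.008],24.7)
```

```text
(258, 147, 45, 98)
((451.7123107910156, -331.1815185546875), (46.76956558227539, 106.80638122558594), 24.785892486572266) [[ 408.09357 -292.50134]
 [ 452.86987 -389.4688 ]
 [ 495.33105 -369.8617 ]
 [ 450.55475 -272.89423]]
t 1.6 ee [ 0.4531 -0.3322  0.1825] jaw 24.41 axes
 [[-0.    -0.413  0.911]
 [-0.     0.911  0.413]
 [-1.     0.    -0.   ]] 
shift mm [174.5   0.9   0.9] turn [-0.0051 -0.0001 -0.    ] F [-0.25 -0.93  0.48] w 0.08718462630232508 q7 [ 0.96  0.26 -0.48  1.67  0.12  1.25  0.88]
```

Emit:
{"fn": "arm_command", "kwargs": {"targets": [[0,40,1,0,-0.006,0,0],[0,80,1,0,-0.006,0,0],[0,115,1,0,-0.006,0,0],[0,145,1,0,-0.006,0,0],[0,163,1,0,-0.006,0,0],[0,173,1,0,-0.006,0,0],[0,173,1,0,-0.006,0,0],[150,173,1,0,-0.006,0,0],[150,173,1,0,-0.006,0,0],[255,173,1,0,-0.006,0,0]], "newtons": 25}}

```text
time: 2.6
ee_pos: [0.4535, -0.3315, 0.0106]
eef_rot: [-0.153, 0.69, 0.152, 0.691]
ft_force: [0.3, -0.6, -1.0]
width: 0.0708
```

Emit:
{"fn": "arm_command", "kwargs": {"targets": [[255,0,0,0,0,0,0],[255,0,0,0,0,0,0],[255,0,0,0,0,0,0],[255,0,0,0,0,0,0]]}}

```text
time: 3.0
ee_pos: [0.4529, -0.3312, 0.0097]
eef_rot: [-0.153, 0.69, 0.153, 0.69]
ft_force: [-1.5, 0.5, 2.0]
width: 0.0478
```

Emit:
{"fn": "arm_command", "kwargs": {"targets": [[255,-15,0,0,0,0,0],[255,-40,0,0,0,0,0],[255,-70,0,0,0,0,0],[255,-100,0,0,0,0,0],[255,-120,0,0,0,0,0],[255,-120,0,0,0,0,0]]}}

```text
time: 3.6
ee_pos: [0.4545, -0.3318, 0.1332]
eef_rot: [-0.154, 0.689, 0.152, 0.692]
ft_force: [-0.3, 0.2, -3.8]
width: 0.0479
```

Run:
```python
from h import *
goal([.5247,-.018,.13],11.2)
# line fit near long plate edge in top0: threshold plate vs desk
im=cv2.imread("pics/top0.png");g=cv2.cvtColor(im,cv2.COLOR_BGR2GRAY).astype(float)
c=cam("top")
a=np.array([293.25,239.6]);b=np.array([127.1,273.4])
d=(b-a)/np.linalg.norm(b-a);n=np.array([-d[1],d[0]]); n=n if n[1]>0 else -n
L=np.linalg.norm(b-a);pts=[]
for t in np.arange(3,L-3,1):
    pr=[]
    ss=np.arange(-3,3.01,.25)
    q=(a+d*t)+ss[:,None]*n
    v=cv2.remap(g.astype(np.float32),q[:,0].astype(np.float32)[None],q[:,1].astype(np.float32)[None],cv2.INTER_LINEAR)[0]
    i=np.argmin(np.diff(v)); 
    if v[i]-v[i+1]>4: pts.append(q[i]+.125*n)
pts=np.array(pts);P=ray(c,pts,.004)[:,:2]*1000
l=cv2.fitLine(P.astype(np.float32),cv2.DIST_HUBER,0,.01,.01).ravel();print(len(pts),l,np.degrees(np.arctan2(l[1],l[0])))
```

```text
t 3.6 ee [ 0.4545 -0.3318  0.1332] jaw 24.99 axes
 [[ 0.004 -0.423  0.906]
 [-0.003  0.906  0.423]
 [-1.    -0.005  0.002]] 
shift mm [  2.5 254.8 196.2] turn [0.2407 0.003  0.0045] F [-0.33  0.17 -3.78] w 0.04792226129286621 q7 [ 0.96  0.3  -0.48  1.73  0.15  1.15  0.87]
155 [ 1.9525298e-01 -9.8075289e-01  4.5545355e+02  8.8062225e+01] -78.74049
```

Emit:
{"fn": "arm_command", "kwargs": {"targets": [[255,0,15,12,0.02,0,0],[255,0,45,35,0.05,0,0],[255,0,75,58,0.08,0,0],[255,0,105,81,0.11,0,0],[255,0,135,104,0.14,0,0],[255,0,165,127,0.17,0,0],[255,0,195,150,0.2,0,0],[255,0,225,173,0.225,0,0],[255,0,245,188,0.24,0,0],[255,0,255,196,0.241,0,0]]}}

```text
time: 4.6
ee_pos: [0.5224, -0.0142, 0.1288]
eef_rot: [-0.07, 0.704, 0.07, 0.703]
ft_force: [0.6, 0.3, -2.8]
width: 0.048
```

Emit:
{"fn": "arm_command", "kwargs": {"targets": [[255,0,0,0,0,0,0],[255,0,0,0,0,0,0],[255,0,0,0,0,0,0]]}}

```text
time: 4.9
ee_pos: [0.5226, -0.0191, 0.1292]
eef_rot: [-0.068, 0.704, 0.068, 0.704]
ft_force: [0.3, -0.0, -3.3]
width: 0.048
```

Run:
```python
from h import *
import pickle
goal([.5247,-.018,.03],11.2)
pickle.dump(cam("wrist"),open("c2.pkl","wb"))
im=camera("wrist")[:,:,::-1];cv2.imwrite("pics/w2.png",im)
```

```text
t 4.9 ee [ 0.5226 -0.0191  0.1292] jaw 11.04 axes
 [[-0.001 -0.192  0.981]
 [-0.001  0.981  0.192]
 [-1.    -0.001 -0.001]] 
shift mm [99.2  0.8  2.4] turn [-0.0028 -0.0007  0.0006] F [ 0.28 -0.01 -3.25] w 0.04795943791480338 q7 [ 0.53  0.25 -0.66  1.82  0.17  1.13  0.01]
```

View pics/w2.png

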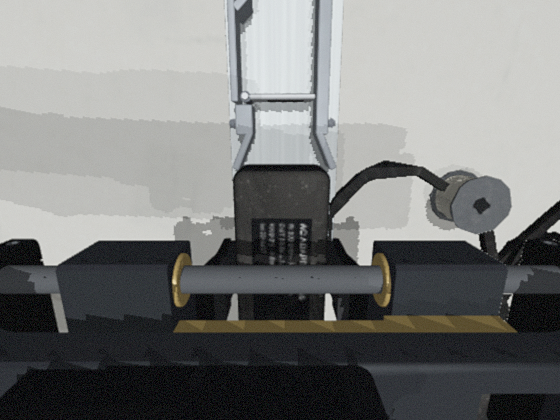

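Run:
```python
from h import *
im=cv2.imread("pics/w2.png")
cv2.imwrite("pics/w2z.png",cv2.resize(im[0:180,210:360],None,fx=3.3333,fy=3.3333,interpolation=cv2.INTER_CUBIC))
g=cv2.cvtColor(im,cv2.COLOR_BGR2GRAY)
for r in(15,25,60,75,110): print(r,list(zip(range(222,262),g[r,222:262])),'\n',list(zip(range(308,350),g[r,308:350])))
```

```text
15 [(222, np.uint8(207)), (223, np.uint8(205)), (224, np.uint8(203)), (225, np.uint8(209)), (226, np.uint8(213)), (227, np.uint8(164)), (228, np.uint8(165)), (229, np.uint8(181)), (230, np.uint8(185)), (231, np.uint8(190)), (232, np.uint8(192)), (233, np.uint8(184)), (234, np.uint8(149)), (235, np.uint8(83)), (236, np.uint8(69)), (237, np.uint8(69)), (238, np.uint8(73)), (239, np.uint8(73)), (240, np.uint8(68)), (241, np.uint8(73)), (242, np.uint8(69)), (243, np.uint8(73)), (244, np.uint8(72)), (245, np.uint8(75)), (246, np.uint8(74)), (247, np.uint8(76)), (248, np.uint8(72)), (249, np.uint8(70)), (250, np.uint8(80)), (251, np.uint8(111)), (252, np.uint8(170)), (253, np.uint8(219)), (254, np.uint8(228)), (255, np.uint8(227)), (256, np.uint8(222)), (257, np.uint8(222)), (258, np.uint8(223)), (259, np.uint8(223)), (260, np.uint8(224)), (261, np.uint8(222))] 
 [(308, np.uint8(220)), (309, np.uint8(215)), (310, np.uint8(217)), (311, np.uint8(201)), (312, np.uint8(144)), (313, np.uint8(143)), (314, np.uint8(133)), (315, np.uint8(87)), (316, np.uint8(68)), (317, np.uint8(67)), (318, np.uin
[... 7209 characters left out ...]
8, np.uint8(191)), (319, np.uint8(191)), (320, np.uint8(192)), (321, np.uint8(190)), (322, np.uint8(187)), (323, np.uint8(189)), (324, np.uint8(189)), (325, np.uint8(186)), (326, np.uint8(184)), (327, np.uint8(175)), (328, np.uint8(188)), (329, np.uint8(222)), (330, np.uint8(223)), (331, np.uint8(220)), (332, np.uint8(223)), (333, np.uint8(223)), (334, np.uint8(224)), (335, np.uint8(224)), (336, np.uint8(220)), (337, np.uint8(217)), (338, np.uint8(202)), (339, np.uint8(190)), (340, np.uint8(206)), (341, np.uint8(210)), (342, np.uint8(207)), (343, np.uint8(208)), (344, np.uint8(208)), (345, np.uint8(207)), (346, np.uint8(208)), (347, np.uint8(208)), (348, np.uint8(209)), (349, np.uint8(206))]
```

View pics/w2z.png

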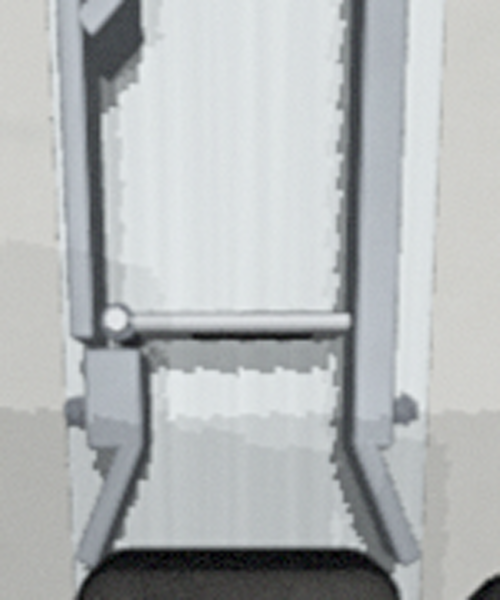

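Run:
```python
from h import *
import pickle
c=pickle.load(open("c2.pkl","rb"))
a=np.radians(101.25);ux=np.array([np.cos(a),np.sin(a),0]);uy=np.array([-ux[1],ux[0],0])
def show(n,uv,z,y):
    P=ray(c,uv,z)*1000
    lat=P@uy-y
    f=np.polyfit(P@ux,lat,1) if len(P)>1 else None
    print(n,"mid-lane lateral",lat.round(2),"along",(P@ux).round(1),"slope deg",None if f is None else np.degrees(f[0]).round(2))
show("R wall",[(318.3,15),(318,25),(317.2,60),(316.7,75),(316,110)],.036,-26)
show("R plate",[(342,15),(341.5,25),(340.3,60),(339.5,75),(337.8,110)],.004,-50)
show("L pocket",[(236.5,60),(236.7,75)],.036,37)
show("L narrow",[(251.4,110),(252.5,120)],.036,26)
show("L plate",[(226.5,15),(227.5,25),(228.7,60),(229.5,75),(229.5,110)],.004,50)
show("hinge",[(244.3,96)],.038,31)
show("leaf top mid",[(280,94.5)],.036,0)
for O in([506.3,75.2,0],[508.98,75.2,0]): print(np.dot(O,ux),np.dot(O,uy))
# entry mouth ends
show("mouth end",[(210+78/3.333,165)],.036,0)
show("mouth end",[(210+420/3.333,165)],.036,0)
# brick
show("brick front top corners",[(236,170),(328,170)],.154,0)
s=read_state();print("tcp",s["ee_pos"]@ux*1000,s["ee_pos"]@uy*1000)
```

```text
R wall mid-lane lateral [-511.24 -511.21 -511.29 -511.21 -511.37] along [ 34.4  27.7   3.4  -7.4 -33.7] slope deg 0.1
R plate mid-lane lateral [-510.84 -510.79 -511.08 -510.96 -510.81] along [ 44.9  37.3  10.   -2.2 -31.7] slope deg 0.03
L pocket mid-lane lateral [-511.24 -510.95] along [ 3.6 -7.2] slope deg -1.52
L narrow mid-lane lateral [-510.83 -511.52] along [-33.5 -41.3] slope deg 5.02
L plate mid-lane lateral [-512.82 -513.3  -513.02 -513.15 -511.76] along [ 45.1  37.6  10.3  -1.9 -31.4] slope deg -0.8
hinge mid-lane lateral [-510.66] along [-23.] slope deg None
leaf top mid mid-lane lateral [-508.14] along [-21.8] slope deg None
-25.01917695044277 -511.24237968376843
-25.542019013445994 -513.8708842352492
mouth end mid-lane lateral [-468.25] along [-78.] slope deg None
mouth end mid-lane lateral [-555.63] along [-78.2] slope deg None
brick front top corners mid-lane lateral [-488.18 -530.72] along [-67.3 -67.4] slope deg 22860.12
tcp -120.57984724650768 -508.90946670826855
```

Emit:
{"fn": "arm_command", "kwargs": {"targets": [[255,25,2,2,-0.004,0,0],[255,55,2,2,-0.004,0,0],[255,80,2,2,-0.004,0,0],[255,97,2,2,-0.004,0,0],[255,107,2,2,-0.004,0,0],[255,111,2,2,-0.004,0,0],[255,113,2,2,-0.004,0,0],[255,114,2,2,-0.004,0,0],[255,114,2,2,-0.004,0,0]]}}

```text
time: 5.85
ee_pos: [0.5249, -0.0149, 0.0162]
eef_rot: [-0.07, 0.703, 0.07, 0.704]
ft_force: [-1.1, -0.1, -2.5]
width: 0.0477
```

Run:
```python
from h import *
goal([.5247,-.018,.0137],11.25)
im=camera("wrist")[:,:,::-1];cv2.imwrite("pics/w3.png",im)
im=camera("scene")[:,:,::-1];cv2.imwrite("pics/s3.png",cv2.resize(im[100:340,160:440],None,fx=2.5,fy=2.5,interpolation=cv2.INTER_CUBIC))
```

```text
t 5.85 ee [ 0.5249 -0.0149  0.0162] jaw 11.4 axes
 [[ 0.001 -0.198  0.98 ]
 [-0.     0.98   0.198]
 [-1.    -0.     0.001]] 
shift mm [ 2.5 -3.  -0.8] turn [0.0026 0.001  0.0005] F [-1.09 -0.08 -2.5 ] w 0.04773790495152443 q7 [ 0.47  0.41 -0.61  1.91  0.29  0.92 -0.08]
```

View pics/w3.png

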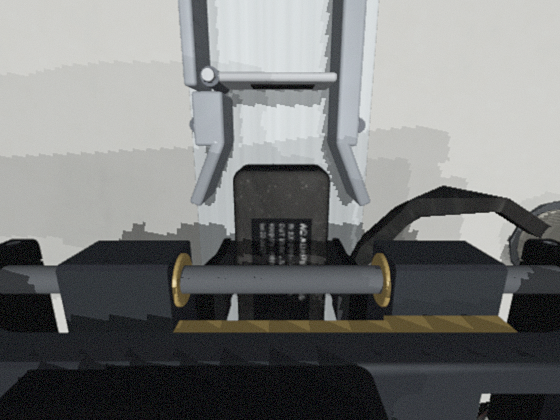

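View pics/s3.png

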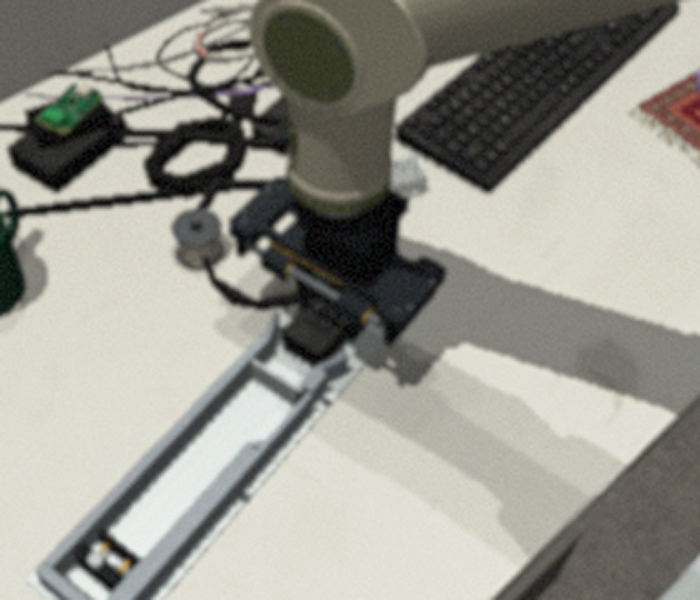

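Emit:
{"fn": "arm_command", "kwargs": {"targets": [[255,1,0,0,0,0,0],[255,1.5,0,0,0,0,0],[255,2,0,0,0,0,0],[255,2,0,0,0,0,0]]}}

```text
time: 6.35
ee_pos: [0.5245, -0.0148, 0.0137]
eef_rot: [-0.07, 0.704, 0.07, 0.704]
ft_force: [-1.4, -0.6, 1.1]
width: 0.0478
```

Emit:
{"fn": "arm_command", "kwargs": {"targets": [[120,0,0,0,0,0,0],[95,0,0,0,0,0,0],[85,0,0,0,0,0,0],[85,0,0,0,0,0,0],[85,0,0,0,0,0,0],[85,0,0,0,0,0,0]]}}

```text
time: 6.95
ee_pos: [0.5245, -0.0148, 0.0135]
eef_rot: [-0.07, 0.704, 0.07, 0.704]
ft_force: [-0.4, -0.9, -0.8]
width: 0.058
```

Emit:
{"fn": "arm_command", "kwargs": {"targets": [[85,-6,0,0,0,0,0],[85,-16,0,0,0,0,0],[85,-31,0,0,0,0,0],[85,-50,0,0,0,0,0],[150,-70,0,0,0,0,0],[255,-75,-25,0,0,0,0],[255,-75,-55,0,0,0,0],[255,-75,-85,0,0,0,0],[255,-75,-100,0,0,0,0],[255,-75,-100,0,0,0,0]]}}

```text
time: 7.95
ee_pos: [0.5445, -0.1149, 0.0892]
eef_rot: [-0.069, 0.703, 0.069, 0.704]
ft_force: [-0.6, 0.7, -0.5]
width: 0.0177
```

Run:
```python
from h import *
import pickle
pickle.dump(cam("wrist"),open("c4.pkl","wb"))
goal([.5247,-.018,.0137],11.25)
im=camera("wrist")[:,:,::-1];cv2.imwrite("pics/w4.png",im)
s=read_state()
a=np.radians(101.25);ux=np.array([np.cos(a),np.sin(a),0]);uy=np.array([-ux[1],ux[0],0])
print("bay",s["ee_pos"]@ux*1000+23.5,s["ee_pos"]@uy*1000+511.2)
```

```text
t 7.95 ee [ 0.5445 -0.1149  0.0892] jaw 11.21 axes
 [[ 0.001 -0.194  0.981]
 [-0.001  0.981  0.194]
 [-1.    -0.001  0.001]] 
shift mm [75.5 98.9 -0.7] turn [-0.0007  0.0006  0.0007] F [-0.56  0.74 -0.49] w 0.017664918261990563 q7 [ 0.62  0.36 -0.59  1.77  0.22  1.08  0.15]
bay -193.23906673097133 -0.6913616215664433
```

View pics/w4.png

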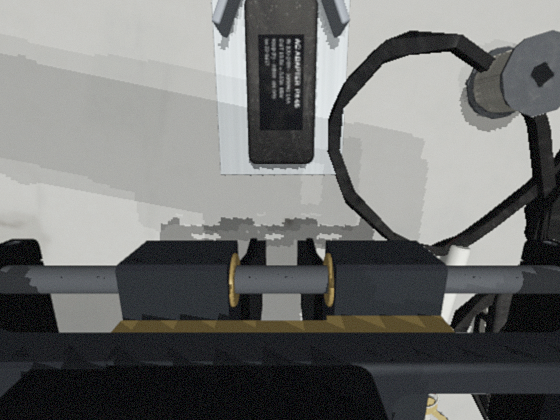

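Run:
```python
from h import *
import pickle
c=pickle.load(open("c4.pkl","rb"))
a=np.radians(101.25);ux=np.array([np.cos(a),np.sin(a),0]);uy=np.array([-ux[1],ux[0],0])
def show(n,uv,z):
    P=ray(c,uv,z)*1000
    for p in P: print(n,(p@ux+23.5).round(1),(p@uy+511.2).round(1))
show("brick rear L/R",[(247,150),(314.5,150),(280,163)],.034)
show("brick sides front",[(247.5,30),(316,30)],.034)
show("plate rear",[(221,175),(250,175)],.004)
show("plate sides",[(213.5,60),(351,10)],.004)
```

```text
brick rear L/R -137.9 23.9
brick rear L/R -137.8 -24.4
brick rear L/R -147.1 0.3
brick sides front -61.2 21.4
brick sides front -61.2 -23.2
plate rear -160.1 49.5
plate rear -160.1 25.4
plate sides -72.8 50.7
plate sides -39.5 -51.4
```

Emit:
{"fn": "arm_command", "kwargs": {"targets": [[255,20,0,0,0,0,0],[255,45,0,0,0,0,0],[255,65,0,0,0,0,0],[255,75,0,0,0,0,0],[255,78,0,0,0,0,0],[255,78,10,0,0,0,0],[255,78,20,0,0,0,0],[255,78,28,0,0,0,0],[255,78,28,0,0,0,0],[255,78,28,0,0,0,0]]}}

```text
time: 9.0
ee_pos: [0.5389, -0.0852, 0.011]
eef_rot: [-0.071, 0.703, 0.07, 0.704]
ft_force: [0.4, -0.7, 0.2]
width: 0.0002
```

```bash
cat >> h.py <<'E'
_a=np.radians(101.25);ux=np.array([np.cos(_a),np.sin(_a),0]);uy=np.array([-ux[1],ux[0],0])
def bay():
    s=read_state();p=s["ee_pos"]*1000
    M=R.from_quat(s["eef_rot"]).as_matrix()
    print("t",s["time"],"bay x,y,z",(p@ux+23.5).round(1),(p@uy+511.2).round(1),p[2].round(1),"F",(s["ft_force"]@ux).round(2),(s["ft_force"]@uy).round(2),s["ft_force"][2].round(2),"w",s["width"].round(4) if hasattr(s["width"],"round") else s["width"],"jaw",np.degrees(np.arctan2(M[1,2],M[0,2])).round(2))
E
python3 - <<'E'
from h import *
bay()
im=camera("wrist")[:,:,::-1];cv2.imwrite("pics/w5.png",im)
E
```

```text
t 9.0 bay x,y,z -165.2 -0.8 11.0 F -0.73 -0.31 0.22 w 0.0001967724461714772 jaw 11.44
```

View pics/w5.png

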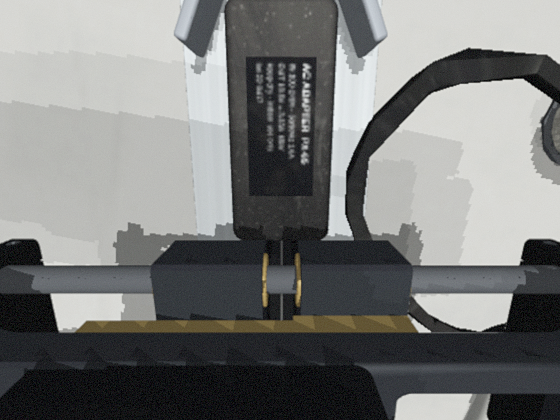

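Emit:
{"fn": "arm_command", "kwargs": {"targets": [[255,0,4,0,0.003,0,0],[255,0,7,0,0.003,0,0],[255,0,10,0,0.003,0,0],[255,0,14,0,0.003,0,0],[255,0,19,0,0.003,0,0],[255,0,24,0,0.003,0,0],[255,0,29,0,0.003,0,0],[255,0,34,0,0.003,0,0],[255,0,38,0,0.003,0,0],[255,0,40,0,0.003,0,0]]}}

```text
time: 10.05
ee_pos: [0.5307, -0.0456, 0.0106]
eef_rot: [-0.069, 0.704, 0.069, 0.704]
ft_force: [-0.1, -1.9, 0.5]
width: 0.0006
```

Run:
```python
from h import *
bay()
im=camera("wrist")[:,:,::-1];cv2.imwrite("pics/w6.png",im)
```

```text
t 10.05 bay x,y,z -124.7 -0.4 10.6 F -1.88 0.51 0.47 w 0.0006466431587686308 jaw 11.26
```

View pics/w6.png

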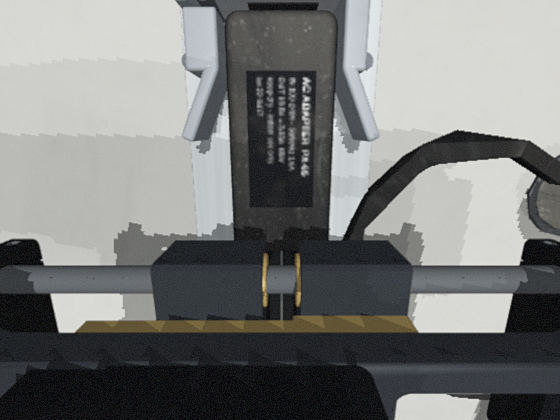

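Emit:
{"fn": "arm_command", "kwargs": {"targets": [[255,0,4,0,0,0,0],[255,0,8,0,0,0,0],[255,0,12,0,0,0,0],[255,0,16,0,0,0,0],[255,0,21,0,0,0,0],[255,0,26,0,0,0,0],[255,0,31,0,0,0,0],[255,0,36,0,0,0,0],[255,0,41,0,0,0,0],[255,0,46,0,0,0,0]]}}

```text
time: 11.1
ee_pos: [0.5217, -0.0006, 0.0106]
eef_rot: [-0.069, 0.704, 0.069, 0.704]
ft_force: [0.4, -3.8, 0.3]
width: 0.0005
```

Run:
```python
from h import *
bay()
im=camera("wrist")[:,:,::-1];cv2.imwrite("pics/w7.png",im)
```

```text
t 11.1 bay x,y,z -78.9 -0.4 10.6 F -3.83 0.38 0.35 w 0.0005113361186815 jaw 11.23
```

View pics/w7.png

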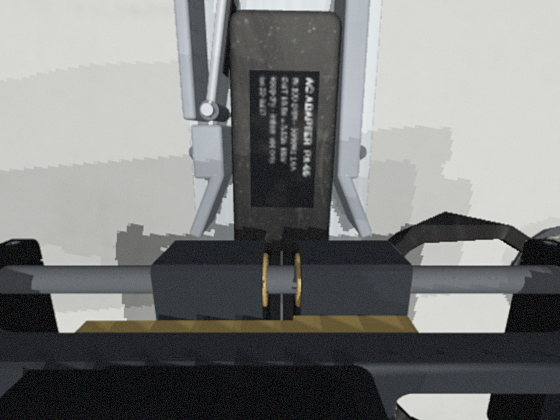

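Emit:
{"fn": "arm_command", "kwargs": {"targets": [[255,0,5,0,0,0,0],[255,0,10,0,0,0,0],[255,0,15,0,0,0,0],[255,0,20,0,0,0,0],[255,0,25,0,0,0,0],[255,0,30,0,0,0,0],[255,0,35,0,0,0,0],[255,0,40,0,0,0,0],[255,0,45,0,0,0,0],[255,0,50,0,0,0,0]]}}

```text
time: 12.15
ee_pos: [0.5121, 0.0484, 0.0105]
eef_rot: [-0.069, 0.704, 0.069, 0.704]
ft_force: [1.4, -2.9, -0.2]
width: 0.0008
```

Emit:
{"fn": "arm_command", "kwargs": {"targets": [[255,0,5,0,0,0,0],[255,0,10,0,0,0,0],[255,0,15,0,0,0,0],[255,0,20,0,0,0,0],[255,0,25,0,0,0,0],[255,0,30,0,0,0,0],[255,0,35,0,0,0,0],[255,0,40,0,0,0,0],[255,0,45,0,0,0,0],[255,0,50,0,0,0,0]]}}

```text
time: 13.15
ee_pos: [0.5023, 0.0975, 0.0106]
eef_rot: [-0.069, 0.704, 0.069, 0.704]
ft_force: [2.1, -1.5, 0.1]
width: 0.0003
```

Run:
```python
from h import *
bay()
im=camera("wrist")[:,:,::-1];cv2.imwrite("pics/w8.png",im)
import pickle;pickle.dump(cam("wrist"),open("c8.pkl","wb"))
```

```text
t 13.15 bay x,y,z 21.1 -0.5 10.6 F -1.89 -1.73 0.12 w 0.0003226185741303275 jaw 11.23
```

View pics/w8.png

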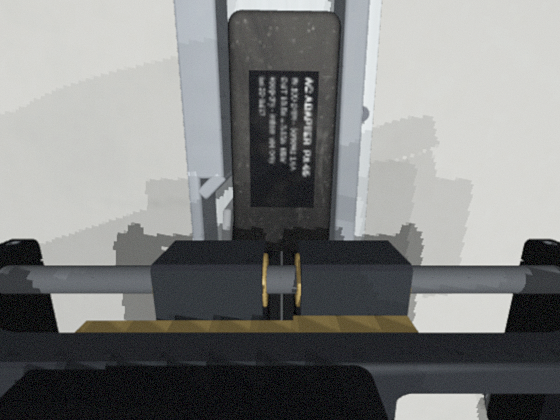

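Emit:
{"fn": "arm_command", "kwargs": {"targets": [[255,0,4,0,0,0,0],[255,0,8,0,0,0,0],[255,0,12,0,0,0,0],[255,0,16,0,0,0,0],[255,0,20,0,0,0,0],[255,0,24,0,0,0,0],[255,0,28,0,0,0,0],[255,0,31,0,0,0,0],[255,0,34,0,0,0,0],[255,0,36,0,0,0,0]]}}

```text
time: 14.2
ee_pos: [0.4953, 0.1326, 0.0105]
eef_rot: [-0.069, 0.704, 0.069, 0.704]
ft_force: [1.2, -3.0, 1.0]
width: 0.0003
```

Run:
```python
from h import *
bay()
import pickle;pickle.dump(cam("wrist"),open("c9.pkl","wb"))
im=camera("wrist")[:,:,::-1];cv2.imwrite("pics/w9.png",im)
im=camera("top")[:,:,::-1];cv2.imwrite("pics/t9.png",cv2.resize(im[195:285,110:310],None,fx=4,fy=4,interpolation=cv2.INTER_CUBIC))
```

```text
t 14.2 bay x,y,z 56.9 -0.5 10.5 F -3.21 -0.56 1.01 w 0.0003133909254452468 jaw 11.24
```

View pics/w9.png

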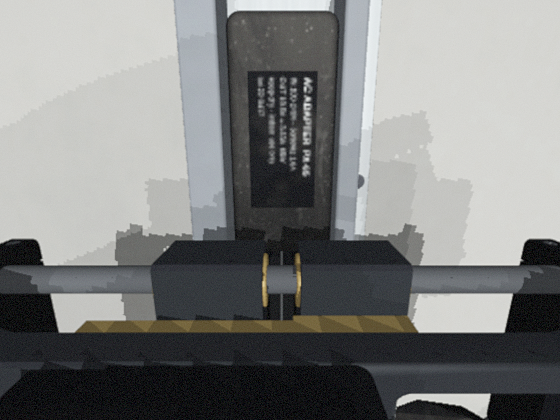

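View pics/t9.png

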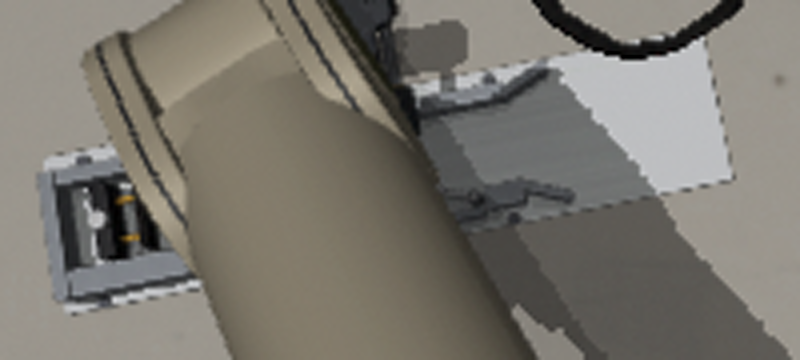

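Emit:
{"fn": "arm_command", "kwargs": {"targets": [[255,0,2,0,0,0,0],[255,0,4,0,0,0,0],[255,0,6,0,0,0,0],[255,0,8,0,0,0,0],[255,0,10,0,0,0,0],[255,0,10,0,0,0,0]]}}

```text
time: 14.9
ee_pos: [0.4931, 0.1428, 0.0105]
eef_rot: [-0.069, 0.704, 0.07, 0.704]
ft_force: [0.1, -0.6, 0.3]
width: 0.0
```

Run:
```python
from h import *
bay()
```

```text
t 14.9 bay x,y,z 67.3 -0.3 10.5 F -0.58 -0.0 0.32 w 1.0610789801292057e-05 jaw 11.27
```

Emit:
{"fn": "arm_command", "kwargs": {"targets": [[255,0,1,0,0,0,0],[255,0,2,0,0,0,0],[255,0,3,0,0,0,0],[255,0,4,0,0,0,0]]}}

```text
time: 15.3
ee_pos: [0.4925, 0.1462, 0.0105]
eef_rot: [-0.069, 0.704, 0.069, 0.704]
ft_force: [0.6, -2.0, 0.4]
width: 0.0006
```

Emit:
{"fn": "arm_command", "kwargs": {"targets": [[255,0,1,0,0,0,0],[255,0,2,0,0,0,0],[255,0,3,0,0,0,0]]}}

```text
time: 15.6
ee_pos: [0.4919, 0.1492, 0.0105]
eef_rot: [-0.069, 0.704, 0.069, 0.704]
ft_force: [0.7, -1.8, -1.0]
width: 0.0006
```

Emit:
{"fn": "arm_command", "kwargs": {"targets": [[255,0,1,0,0,0,0],[255,0,2,0,0,0,0],[255,0,3,0,0,0,0]]}}

```text
time: 15.9
ee_pos: [0.4914, 0.1521, 0.0105]
eef_rot: [-0.069, 0.704, 0.069, 0.704]
ft_force: [0.2, 0.0, -0.3]
width: 0.0006
```

Emit:
{"fn": "arm_command", "kwargs": {"targets": [[255,0,1,0,0,0,0],[255,0,2,0,0,0,0]]}}

```text
time: 16.1
ee_pos: [0.491, 0.1541, 0.0105]
eef_rot: [-0.069, 0.704, 0.069, 0.704]
ft_force: [0.1, -0.8, -1.3]
width: 0.0001
```

Emit:
{"fn": "arm_command", "kwargs": {"targets": [[255,0,1,0,0,0,0],[255,0,2,0,0,0,0]]}}

```text
time: 16.3
ee_pos: [0.4907, 0.156, 0.0105]
eef_rot: [-0.069, 0.704, 0.069, 0.704]
ft_force: [-0.2, -1.2, -1.1]
width: 0.0002
```

Emit:
{"fn": "arm_command", "kwargs": {"targets": [[255,0,1,0,0,0,0],[255,0,2,0,0,0,0]]}}

```text
time: 16.5
ee_pos: [0.4904, 0.1573, 0.0105]
eef_rot: [-0.069, 0.704, 0.069, 0.704]
ft_force: [0.1, -5.5, 0.8]
width: 0.0
```

Run:
```python
from h import *
bay()
im=camera("top")[:,:,::-1];cv2.imwrite("pics/t10.png",cv2.resize(im[195:285,110:310],None,fx=4,fy=4,interpolation=cv2.INTER_CUBIC))
```

```text
t 16.5 bay x,y,z 82.1 -0.5 10.5 F -5.43 0.97 0.79 w 4.6553650046539396e-05 jaw 11.21
```

View pics/t10.png

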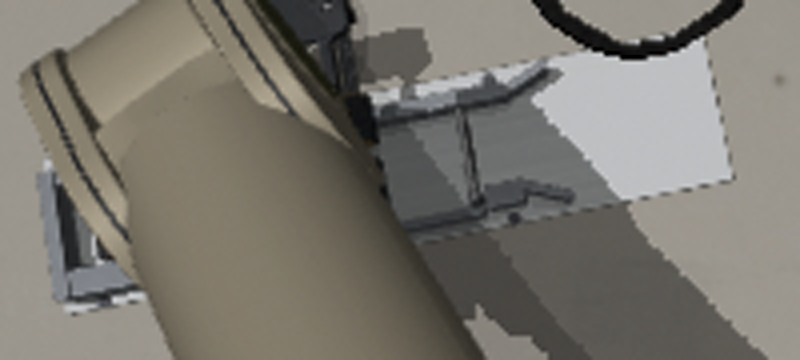

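Emit:
{"fn": "arm_command", "kwargs": {"targets": [[255,0,1,0,0,0,0],[255,0,1,0,0,0,0]]}}

```text
time: 16.75
ee_pos: [0.4904, 0.1581, 0.0106]
eef_rot: [-0.069, 0.704, 0.069, 0.704]
ft_force: [-0.5, -5.1, 0.5]
width: 0.0003
```

Run:
```python
from h import *
bay()
```

```text
t 16.75 bay x,y,z 82.9 -0.6 10.6 F -4.91 1.44 0.53 w 0.00030369948975887304 jaw 11.19
```

Emit:
{"fn": "arm_command", "kwargs": {"targets": [[255,0,1,0,0,0,0],[255,0,1,0,0,0,0]]}}

```text
time: 16.95
ee_pos: [0.4902, 0.1586, 0.0105]
eef_rot: [-0.069, 0.704, 0.068, 0.704]
ft_force: [1.1, -7.2, 1.2]
width: 0.0006
```

Emit:
{"fn": "arm_command", "kwargs": {"targets": [[255,0,1,0,0,0,0],[255,0,1,0,0,0,0]]}}

```text
time: 17.15
ee_pos: [0.4901, 0.1591, 0.0105]
eef_rot: [-0.07, 0.704, 0.068, 0.704]
ft_force: [0.9, -8.3, 1.8]
width: 0.0007
```

Emit:
{"fn": "arm_command", "kwargs": {"targets": [[255,0,1,0,0,0,0],[255,0,1.5,0,0,0,0],[255,0,1.5,0,0,0,0]]}}

```text
time: 17.45
ee_pos: [0.49, 0.1597, 0.0106]
eef_rot: [-0.07, 0.704, 0.067, 0.704]
ft_force: [1.5, -10.5, 2.2]
width: 0.0007
```

Run:
```python
from h import *
bay()
```

```text
t 17.45 bay x,y,z 84.5 -0.6 10.6 F -10.59 0.57 2.17 w 0.000674492103339355 jaw 11.11
```

Emit:
{"fn": "arm_command", "kwargs": {"targets": [[255,0,0.5,0,0,0,0],[255,0,0.5,0,0,0,0],[255,0,0.5,0,0,0,0],[255,0,0.5,0,0,0,0],[255,0,0.5,0,0,0,0],[255,0,0.5,0,0,0,0],[255,0,0.5,0,0,0,0],[255,0,0.5,0,0,0,0]]}}

```text
time: 18.25
ee_pos: [0.49, 0.16, 0.0105]
eef_rot: [-0.07, 0.704, 0.067, 0.704]
ft_force: [1.4, -11.7, 3.1]
width: 0.0003
```

Emit:
{"fn": "arm_command", "kwargs": {"targets": [[255,0,-0.5,0,0,0,0],[255,0,-1,0,0,0,0],[255,0,-1.5,0,0,0,0],[255,0,-2,0,0,0,0],[255,0,-2.5,0,0,0,0],[255,0,-3,0,0,0,0],[255,0,-3.5,0,0,0,0],[255,0,-4,0,0,0,0],[255,0,-4.5,0,0,0,0],[255,0,-5,0,0,0,0]]}}

```text
time: 19.25
ee_pos: [0.4903, 0.1579, 0.0105]
eef_rot: [-0.069, 0.704, 0.069, 0.704]
ft_force: [0.3, -2.5, -0.4]
width: 0.0005
```

Emit:
{"fn": "arm_command", "kwargs": {"targets": [[255,0,-0.5,0,0,0,0],[255,0,-1,0,0,0,0],[255,0,-1.5,0,0,0,0],[255,0,-2,0,0,0,0],[255,0,-2.5,0,0,0,0],[255,0,-3,0,0,0,0],[255,0,-3.5,0,0,0,0],[255,0,-4,0,0,0,0],[255,0,-4.5,0,0,0,0],[255,0,-5,0,0,0,0]]}}

```text
time: 20.25
ee_pos: [0.4913, 0.1529, 0.0105]
eef_rot: [-0.069, 0.704, 0.069, 0.704]
ft_force: [-0.5, 0.2, 0.7]
width: 0.0003
```

Run:
```python
from h import *
bay()
```

```text
t 20.25 bay x,y,z 77.6 -0.5 10.5 F 0.31 0.41 0.69 w 0.0002509218295836132 jaw 11.23
```

Emit:
{"fn": "arm_command", "kwargs": {"targets": [[255,0,-1,0,0,0,0],[255,0,-3,0,0,0,0],[255,0,-5,0,0,0,0],[255,-5,-6,0,0,0,0],[255,-15,-6,0,0,0,0],[255,-30,-6,0,0,0,0],[255,-50,-6,0,0,0,0],[255,-80,-6,0,0,0,0],[255,-115,-6,0,0,0,0],[255,-150,-6,0,0,0,0]]}}

```text
time: 21.25
ee_pos: [0.4922, 0.1475, 0.1632]
eef_rot: [-0.069, 0.703, 0.07, 0.704]
ft_force: [0.3, -0.1, 0.3]
width: 0.0004
```

Emit:
{"fn": "arm_command", "kwargs": {"targets": [[255,0,-35,0,0,0,0],[255,0,-75,0,0,0,0],[255,0,-115,0,0,0,0],[255,0,-155,0,0,0,0],[255,0,-180,0,0,0,0],[255,0,-190,0,0,0,0],[255,0,-190,0,0,0,0]]}}

```text
time: 21.95
ee_pos: [0.5297, -0.04, 0.1614]
eef_rot: [-0.069, 0.703, 0.069, 0.704]
ft_force: [0.1, 0.8, -0.8]
width: 0.0004
```

Run:
```python
from h import *
bay()
im=camera("wrist")[:,:,::-1];cv2.imwrite("pics/w11.png",im)
import pickle;pickle.dump(cam("wrist"),open("c11.pkl","wb"))
im=camera("top")[:,:,::-1];cv2.imwrite("pics/t11.png",cv2.resize(im[130:290,110:310],None,fx=3.7,fy=3.7,interpolation=cv2.INTER_CUBIC))
im=camera("scene")[:,:,::-1];cv2.imwrite("pics/s11.png",im);cv2.imwrite("pics/s11z.png",cv2.resize(im[150:365,165:345],None,fx=2.7,fy=2.7,interpolation=cv2.INTER_CUBIC))
```

```text
t 21.95 bay x,y,z -119.0 -0.5 161.4 F 0.73 -0.3 -0.75 w 0.00035559095893940794 jaw 11.14
```

View pics/w11.png

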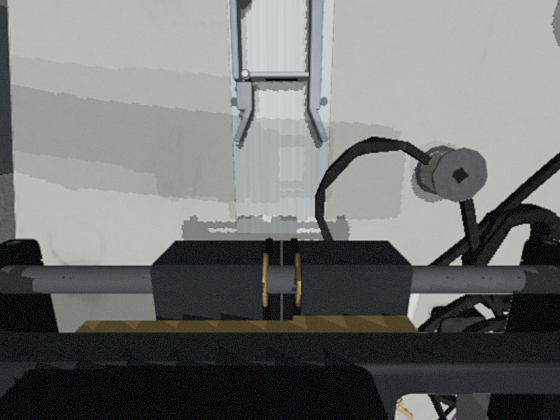

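View pics/t11.png

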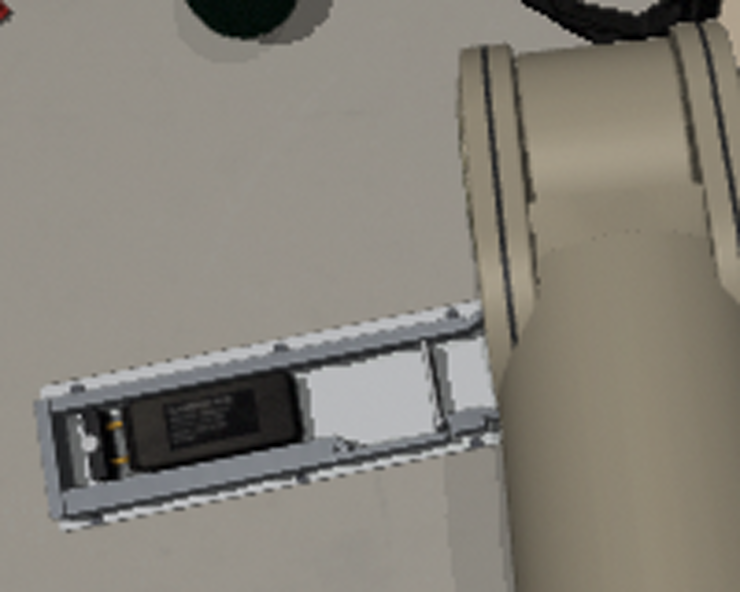

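View pics/s11z.png

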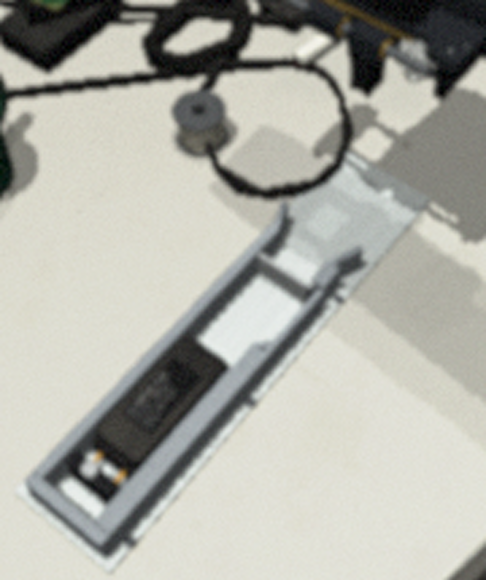

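Emit:
{"fn": "arm_command", "kwargs": {"targets": [[255,0,30,0,0,0,0],[255,0,70,0,0,0,0],[255,0,110,0,0,0,0],[255,0,150,0,0,0,0],[255,0,190,0,0,0,0],[255,0,220,0,0,0,0],[255,0,245,0,0,0,0],[255,0,260,0,0,0,0],[255,0,260,0,0,0,0],[255,0,260,0,0,0,0]]}}

```text
time: 23.1
ee_pos: [0.4783, 0.2162, 0.1606]
eef_rot: [-0.07, 0.704, 0.07, 0.704]
ft_force: [0.2, 0.4, -0.4]
width: 0.0006
```

Run:
```python
from h import *
bay()
import pickle;pickle.dump(cam("wrist"),open("c12.pkl","wb"))
im=camera("wrist")[:,:,::-1];cv2.imwrite("pics/w12.png",im)
cv2.imwrite("pics/w12z.png",cv2.resize(im[60:260,200:360],None,fx=3,fy=3,interpolation=cv2.INTER_CUBIC))
```

```text
t 23.1 bay x,y,z 142.2 -0.1 160.6 F 0.31 -0.24 -0.36 w 0.0005512820735574928 jaw 11.34
```

View pics/w12.png

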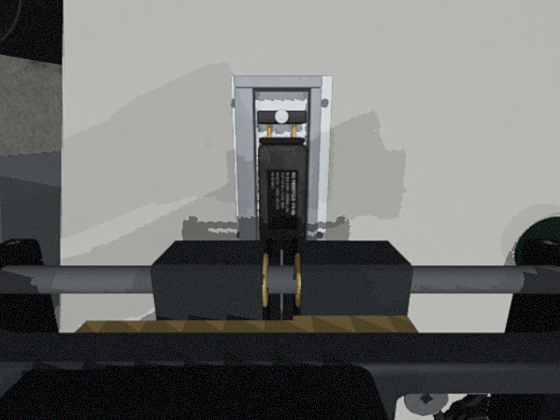

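View pics/w12z.png

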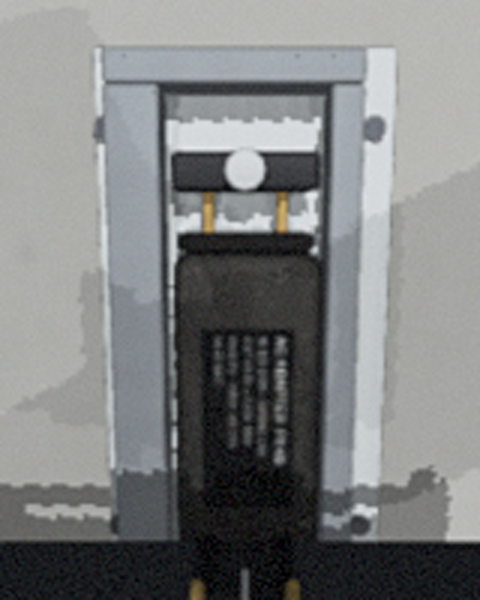

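Run:
```python
from h import *
im=camera("scene")[:,:,::-1];cv2.imwrite("pics/s12.png",im)
im=camera("top")[:,:,::-1];a=cv2.imread("pics/top0.png")
cv2.imwrite("pics/t12.png",np.hstack([cv2.resize(x[120:220,220:380],None,fx=2.4,fy=2.4) for x in(a,im)]))
d=cv2.absdiff(cv2.cvtColor(im.copy(),6),cv2.cvtColor(a,6))
for n,(x,y,r) in dict(spool=(249,160,12),sink=(340,189,14),marker=(335,156,18)).items(): print(n,d[y-r:y+r,x-r:x+r].mean())
bay()
```

```text
spool 7.885416666666667
sink 13.07015306122449
marker 11.57175925925926
t 23.25 bay x,y,z 140.7 -0.5 160.5 F -0.79 -0.74 0.09 w 0.0005059871422880961 jaw 11.16
```

View pics/t12.png

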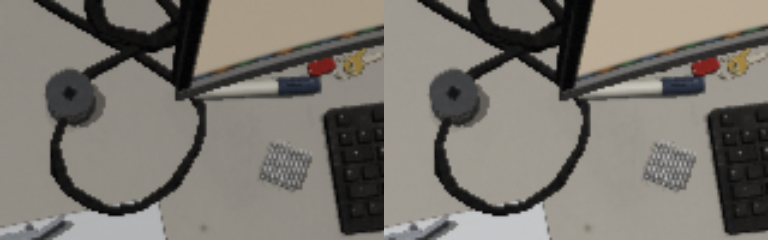

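View pics/s12.png

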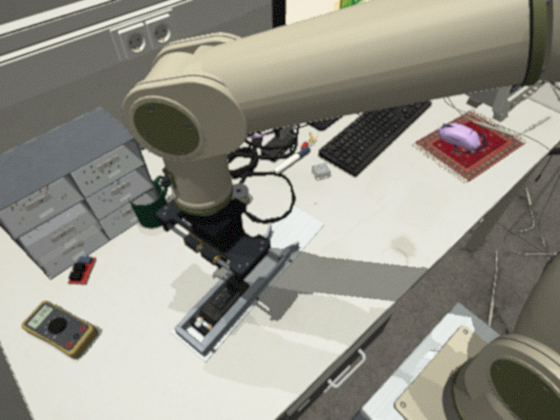

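```bash
python3 -c "
from bench import *
print(close_job())"
```

```text
the job is handed in; nothing more can be done
None
```

The brick is home against the sprung stop, the gate is shut behind it, and the job was handed in at about 23 s of the 72 s allowed.

- **Placing:** I gripped the brick across its 48 mm width and laid it flat on the entry plate, centred about 94 mm before the shut gate. Then I let go.
- **Pushing:** I pushed it from behind with the fingers shut and their tips about 7 mm above the plate. It went through the gate and met the stop with its rear end at about x = 90 mm.
- **Pressing:** The measured push was 10.6 to 11.7 N over the 0.8 s hold, about 1 N of it sliding friction. I saw no reading above that, though forces were read only at the end of each move.
- **Drawing out:** I backed the fingers off at 5 mm/s until the force read zero, then lifted them straight up and clear.

**Last checks:** The wrist picture shows no gap between the brick and the pad. The top and scene pictures taken after the fingers came out show the gate shut. The heat sink, spool and marker look the same in the first and last top pictures. The arm stood about 160 mm above the bay, reading under 1 N.

**Disagreement:** One early edge fit in the top view put the mid-lane line 2.6 mm off my other measurements. I used the wrist-camera value, and the brick ran through the lane without binding.

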